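Load a filled clay barrel into the handle extruder

ROBOT

A 6-joint arm with a two-finger parallel gripper is mounted at the origin on the work surface. World frame = base frame: x ahead of the robot, y to its left, z up, the work surface at z = 0. Lengths are in m, angles in rad, forces in N, time in s.
With the tool pointing down it reaches from about 0.35 to 0.775 m from the base axis. Payload 5.5 kg.
Tool frame: the origin (TCP) lies on the centre line of the jaws, within the pads' length; the fingertips stand 11 mm ahead of it and the grasp point (between the pads) lies 8 mm behind it (env.tip_extent is the distance from the TCP to the fingertips, in m); z points along the fingers, y is the line along which they close (so a half turn about z gives the same grasp; the last joint's range is limited). The gripper opens to 85 mm and grips with 20 to 120 N. Pads are 22 mm wide; open, the fingers measure 114 mm over their backs; the gripper's body (76 mm by 85 mm) begins 54 mm behind the grasp point. The pads swing forward as they close: fully open they stand 13 mm farther back than shut.
Start: joints at [-1.266, 0.313, 0.046, 1.304, 0, 1.431], TCP at [0.247, -0.519, 0.242] pointing down, gripper open.
Joint ranges: [-2.76, 2.76], [-0.86, 1.69], [-1.03, 1.26], [-2.2, 2.34], [-1.47, 1.5], [-3.14, 3.14]. Speed limits (rad/s): [2.57, 2.57, 3.14, 3.14, 3.14, 3.14].

INTERFACE

Orientations are given as a unit quaternion [w, x, y, z].
In Python, from workcell import env gives the robot as it stands.
- The arm moves only by the shell command python3 -m jog 'ROWS' [FORCE]. ROWS is JSON, a list of rows, each a list of 5 numbers: the gripper's target within -1 to 1 (shut at 1, half-way at 0, fully open at -1), then the shift along the tool's x, y, z in m, then the turn about the tool's z in degrees. In form: [[fingers, tx, ty, tz, turn], ...]. A call has 1 to 5 rows; each row shifts and turns the commanded pose from where the row before left it, along the tool's axes as they then stand; what a row does not reach is not made up. A row lasts 1/12 s, in which the tool goes at most 41.7 mm and 7.16 degrees, less where a joint would pass 70% of its speed; a pose out of reach is approached as far as the arm can. A call is refused whole if a number of a shift passes 0.0417 or a number of a turn 7.16, either way. A call with a gripper value outside its range is refused whole. The fingers move at their own pace and stop on an object; FORCE is the grip in N (left out, the last holds). Time passes only in rows, so rows that do not move let the fingers close. It gives the time, the measured TCP pose, the force, the opening and the grip force at its end, in the units of the state.
- env.get_state(): the state, without advancing time (a new reading comes with each control period).
- env.read_camera(name): name is "scene" or "side" or "wrist"; returns a dict with "img" (480x640x3 uint8, red, green, blue), "fov_y" (degrees; the focal length in pixels is half the picture's height over the tangent of half this angle, whatever the lens; pixels are square), "cx", "cy" (the principal point, pixels), "D" ([k1, k2, p1, p2, k3] as OpenCV has them; the pictures are not rectified), "T" (4x4, takes a point from camera to world coordinates). Camera axes: x right, y up, looking along -z (the intrinsics and any distortion apply to the point x, -y, -z); pixel columns grow to the right and rows downward; lengths in m; the calibration is good to about 2 mm. A picture is of the moment at which its call begins. There is no depth.
- env.hand_in(): hands the job in; it is judged then, once.
The state is a dict: "clock": time; "joint_pos": joint angles; "qvel": joint speeds; "tau": joint torques, N m; "tcp_pos": TCP position; "orientation": TCP orientation; "wrist_force": force on the tool from outside, world axes, zero at the start; "ft_torque": the same for the moment, N m; "finger_gap": finger opening in m; "grip_force": force on a finger pad.
Only numpy, scipy, OpenCV 4.12 (cv2) and the standard library are available. Lean on these libraries where they do the work, as an engineer would, in place of code of your own. Each camera call takes 0.05 s, during which the arm holds its last target. There are 200 camera calls.

TASK

Load the bench extruder for the next batch of mug handles: lift its sprung clamp bar by the black handle and turn it a quarter turn aside, so that it rests raised on its guide collar. Lay the filled barrel with the round neck (not the one with the flat strap die) in the sloping V-saddles and slide it down until the neck is right through the hole of the end plate and the shoulder sits firmly against the plate. Then swing the bar back square across the barrel and let it down under control, never letting it snap down on its spring, until its pad clamps the barrel; let go, and leave the other things on the bench where they stand.

Things in the scene. Friction and masses are not known exactly. Their poses are not given: they have to be found in the camera images.
- cradle: Fixed sloping bed of the extruder (grey plate). Origin on the bore axis (the axis of a barrel lying in the saddles) at the upper face of the end plate, the bed's low end, nearest the robot. x runs up along the bore axis, sloping 30 degrees up, away from the robot; y level, to its left; z square to the bed (30 degrees off vertical, leaning towards the robot). Bed top at z -42 mm.
- end_hole (a point): Centre of the 24 mm round hole in the steel end plate, on the bore axis at the plate's upper face, where the barrel's shoulder comes to sit (the cradle's origin; same axes). Plate 8 mm thick (x -8 to 0), 86 mm wide, reaching 38 mm above the axis; the hole is slightly bevelled.
- saddles (a point): Point on the bore axis half-way between the two V-saddles, which are 12 mm thick and stand at x 44 and 168 mm in the cradle's frame, reach 38 mm to each side and up to 6 mm below the axis. Between them nothing is nearer than the bed, 42 mm below the axis.
- ram_face (a point): Centre of the fixed ram head's face (37 mm across), on the bore axis, 240 mm up from the end plate. Behind it, from x 268 mm, stands the drive housing (74 mm wide, up to 28 mm above the axis).
- handle_mid (a point): Middle of the black upright handle on the clamp bar's free end: round, 24 mm in diameter, 34 mm high, with a 29 mm lip 5 mm thick above. Point on its axis, 22 mm above the bar's upper face, 18 mm under its top. Its axis stays along the cradle's z; it spins freely on its stem, so fingers need not turn with the bar. With bar_lift and bar_turn 0 it is at (44, 34, 53) mm in the cradle's frame.
- bar_pad (a point): Middle of the underside of the rubber pad under the clamp bar (bar 22 mm wide, 10 mm thick, 112 mm long). With bar_lift and bar_turn 0 it is at (44, 0, 15) mm in the cradle's frame, 8 mm lower than the top of a seated barrel.
- collar (a point): On the axis of the clamp bar's rod, level with the bore axis: (44, -66, 0) mm in the cradle's frame; the rod is parallel to the cradle's z. The steel guide collar round it is 47 mm wide, its rim 15 mm above this point, with a slot for the bar's key on the outer side. The handle is 100 mm from this axis.
- bar_lift (a joint): Rise of the clamp bar along the cradle's z, m, 0 to 0.034 (stop). A spring pulls it down: about 8 N at 0, rising 2.5 N per cm, plus 2 N of weight. Let go above the slot it snaps down. Clamped on a seated barrel it reads about 0.008.
- bar_turn (a joint): Turn of the bar about its rod, rad, 0 to 1.75 (stop). 0: across the bore, pointing along the cradle's +y; it grows anticlockwise seen from above; at 1.57 it points down the slope (-x). Below bar_lift 0.020 the key is in the collar's slot: only about 0.05 of play. Above, it turns freely; past 0.4 it rests on the collar's rim at bar_lift 0.020 and stays when released.
- barrel_mid (a point): Centre of the barrel to load: aluminium tube 46 mm in diameter, 180 mm long, 0.45 to 0.9 kg, with a round steel neck 20 mm in diameter, 24 mm long (tip bevelled) on the middle of one end, flat shoulder around it. It lies level in one of two places of a wooden rest, neck towards the robot. x along the tube, away from the neck. Point on the axis, half-way along the tube.
- barrel_tip (a point): Tip of that barrel's neck, on the axis, 114 mm from barrel_mid, 24 mm from the shoulder.
- spare_mid (a point): Centre of the other barrel: same tube, but its nose is a flat strap die 36 mm wide and 12 mm thick; it lies in the rest's other place, 120 mm beside. To be left alone.
- rest: Fixed wooden rest for two barrels, 200 by 210 mm; origin under its centre on the table, x along the barrels. Barrel axes 55 mm above the table at y -60 and +60 mm; its V-rails, 16 mm thick, at x -55 and +65 mm leave the middle of the barrels free; floor board 12 mm high.
- mug_a: Terracotta mug, 76 mm wide, 85 mm high; origin under its centre. Bystander.
- mug_b: Terracotta mug, 80 mm wide, 90 mm high; origin under its centre. Bystander.
- brush: Brush, 190 mm long, lying on the table. Bystander.
- clay_block: Block of clay, 100 by 75 by 60 mm; origin under its centre. Bystander.
Mind the look-alikes: they are no part of the job. Leave any orange look-alike of the part that bears barrel_mid alone.

How it is judged:
By the outcome, as a careful person would: the job done as asked, in the order asked, and still so for the second after the job is handed in, with the robot touching nothing.
It also fails if it takes over 72 s, if anything falls off the work surface, if the arm or the gripper's body presses on something with over 40 N, if the wrist force passes 120 N, or if a joint passes its speed limit or range.

## Working session

There is one attempt and no reset: what is moved stays moved. The work goes in short steps, Python scripts to look and compute and a shell command to move; the robot and the scene stay as the last step left them, time stands still between calls to the robot, and variables do not carry over. Pictures are saved under pics/ and viewed, at most 10 in all, crops included, and the job is handed in when it is done.

```bash
ls; mkdir -p pics; cat > h.py <<'E'
import numpy as np, cv2, json
from scipy.spatial.transform import Rotation as R
from workcell import env
def K(c):
    f=240/np.tan(np.radians(c["fov_y"])/2); return np.array([[f,0,c["cx"]],[0,f,c["cy"]],[0,0,1.]])
def ray(c,p):
    u=cv2.undistortPoints(np.array([[p]],float),K(c),np.array(c["D"],float))[0,0]
    T=np.array(c["T"]); d=T[:3,:3]@np.array([u[0],-u[1],-1]); return T[:3,3],d/np.linalg.norm(d)
def onz(c,p,z):
    o,d=ray(c,p); return o+d*(z-o[2])/d[2]
def tri(c1,p1,c2,p2):
    o1,d1=ray(c1,p1);o2,d2=ray(c2,p2)
    s=np.linalg.lstsq(np.c_[d1,-d2],o2-o1,rcond=None)[0]
    a=o1+s[0]*d1;b=o2+s[1]*d2; return (a+b)/2,np.linalg.norm(a-b)
def proj(c,P):
    T=np.linalg.inv(np.array(c["T"])); q=(T[:3,:3]@np.atleast_2d(P).T).T+T[:3,3]
    q=q*[1,-1,-1]; return cv2.projectPoints(q,np.zeros(3),np.zeros(3),K(c),np.array(c["D"],float))[0][:,0]
def shot(n,f):
    c=env.read_camera(n); cv2.imwrite("pics/"+f,c["img"][...,::-1]); np.save("pics/"+f+".npy",c,allow_pickle=True); return c
def load(f): return np.load("pics/"+f+".npy",allow_pickle=True).item()
def st():
    s=env.get_state(); return s
E
python3 - <<'E'
from h import *
for n in ("scene","side"):
    c=shot(n,n+"0.png"); print(n,c["fov_y"],np.round(c["T"],3).tolist(),c["D"])
s=st();print({k:np.round(v,3).tolist() for k,v in s.items()})
E
```

```text
pics
scene 43.915226726883546 [[-0.435, -0.693, 0.575, 1.495], [0.9, -0.336, 0.276, 0.433], [0.002, 0.638, 0.77, 1.419], [0.0, 0.0, 0.0, 1.0]] [-0.10458856  0.          0.          0.          0.        ]
side 46.56650532937934 [[0.966, 0.173, -0.195, 0.254], [-0.26, 0.679, -0.686, -1.08], [0.014, 0.713, 0.701, 1.224], [0.0, 0.0, 0.0, 1.0]] [-0.16375862  0.          0.          0.          0.        ]
{'clock': 0.1, 'joint_pos': [-1.266, 0.314, 0.045, 1.304, 0.0, 1.431], 'qvel': [-0.001, -0.001, 0.003, -0.0, -0.001, 0.001], 'tau': [0.002, -48.173, 29.924, 0.013, -0.0, -0.0], 'tcp_pos': [0.247, -0.519, 0.241], 'orientation': [-0.001, 0.975, 0.221, -0.0], 'wrist_force': [0.509, -0.873, 0.206], 'ft_torque': [0.022, 0.046, 0.085], 'grip_force': 0.0, 'finger_gap': 0.086}
```

View pics/scene0.png

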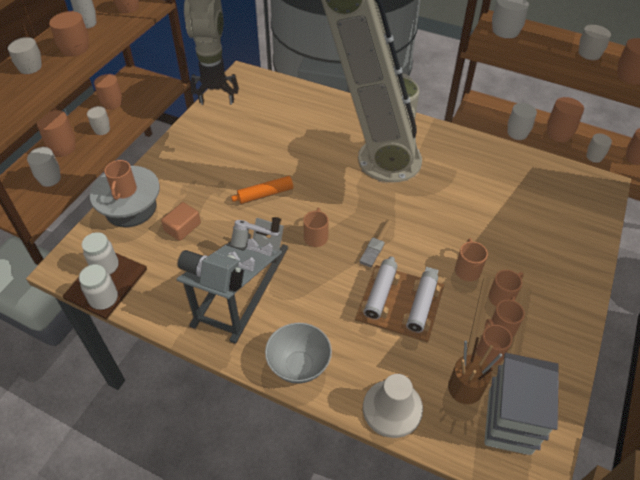

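View pics/side0.png

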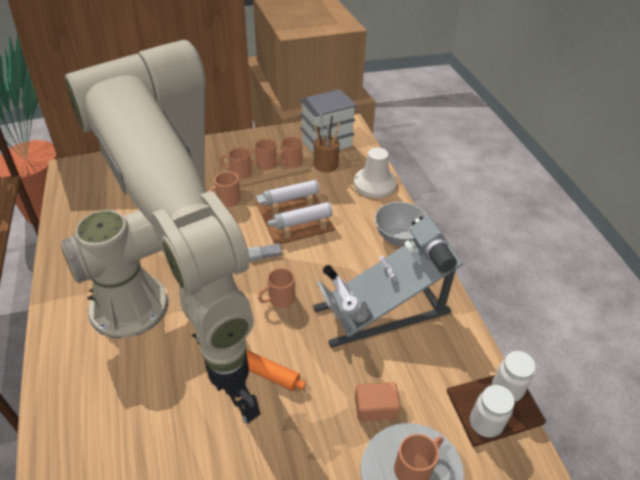

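The scene view shows the extruder at about (235,255), with its handle at (276,226), and the two barrels at (380,288) and (424,300). In the side view the extruder is near (385,280), its handle at (330,272), and the barrels at (290,192) and (303,215). The orange look-alike is at (265,190) in the scene view. I'll enlarge these areas.

```bash
python3 - <<'E'
from h import *
a=load("scene0.png")["img"];b=load("side0.png")["img"]
def cr(i,x,y,w,h): return cv2.resize(i[y:y+h,x:x+w],(400,300),interpolation=cv2.INTER_CUBIC)
m=np.vstack([np.hstack([cr(a,340,235,120,90),cr(b,240,170,108,81)]),np.hstack([cr(a,165,205,140,105),cr(b,310,205,160,120)])])
cv2.imwrite("pics/crop0.png",m[...,::-1])
E
```

```text
(no output)
```

View pics/crop0.png

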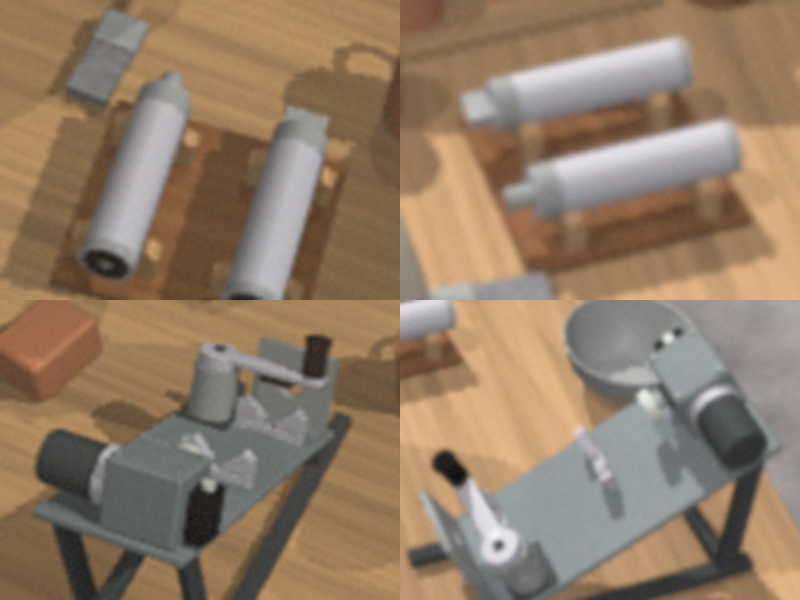

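The barrel with the round neck is the left one in the scene view, tip about (392,258); in the side view it is the lower one, tip about (269,223). The other barrel has the flat strap die, tip at side (260,200). I'm triangulating these points.

```bash
python3 - <<'E'
from h import *
a=load("scene0.png");b=load("side0.png")
S=lambda x,y:(340+x*.3,235+y*.3); S2=lambda x,y:(240+(x-400)*.27,170+y*.27)
E1=lambda x,y:(165+x*.35,205+(y-300)*.35); E2=lambda x,y:(310+(x-400)*.4,205+(y-300)*.4)
r={}
for n,p,q in [("tip",S(176,78),S2(507,194)),("far",S(107,263),S2(735,147)),("htop",E1(317,340),E2(447,463)),("rod",E1(219,350),E2(499,545)),
 ("bedL_hi_scene",E1(38,513),E2(778,450)),("platetop_l",E1(337,358),E2(422,492)),("ramhousing",E1(213,455),E2(655,347))]:
    r[n],e=tri(a,p,b,q); print(n,np.round(r[n],4),round(e,4))
d=r["far"]-r["tip"];print("len",np.linalg.norm(d),"yaw",np.degrees(np.arctan2(d[1],d[0])))
for c,f in((a,S),(b,S2)): pass
for p in (S(176,78),S(107,263)): print(onz(a,p,.055))
print(onz(b,S2(507,194),.055),onz(b,S2(735,147),.055))
d=r["htop"]-r["rod"];yaw=np.arctan2(d[1],d[0])-np.pi/2;print("cradle yaw",np.degrees(yaw),d)
Rc=R.from_euler("ZY",[yaw,-np.pi/6]).as_matrix(); print(Rc.round(3))
o=r["htop"]-Rc@[.044,.034,.071]; print("origin",o)
P=[[0,0,0],[.044,.034,.071],[.044,-.066,.03],[0,.043,.038],[0,-.043,.038],[.268,.037,.028],[.268,-.037,.028]]
W=o+np.array(P)@Rc.T
for c,n in((a,"scene"),(b,"side")): print(proj(c,W).round(1).tolist())
im=[]
for c,x,y,w,h in((a,165,205,140,105),(b,310,205,160,120)):
    i=cv2.resize(c["img"][y:y+h,x:x+w],(400,300),interpolation=cv2.INTER_CUBIC)
    for k,u in enumerate(proj(c,W)):
        v=(u-[x,y])*400/w; cv2.circle(i,tuple(int(t) for t in v),3,(255,0,0),1);cv2.putText(i,str(k),tuple(int(t) for t in v+3),0,.4,(255,255,0))
    im.append(i)
cv2.imwrite("pics/chk.png",np.hstack(im)[...,::-1])
E
```

```text
tip [0.4476 0.1783 0.0541] 0.004
far [0.6484 0.1946 0.05  ] 0.0077
htop [ 0.5427 -0.1505  0.1599] 0.0069
rod [ 0.5726 -0.2464  0.1295] 0.0031
bedL_hi_scene [ 0.8613 -0.2565  0.2031] 0.0053
platetop_l [ 0.5189 -0.1426  0.1122] 0.0065
ramhousing [ 0.7694 -0.1274  0.2513] 0.0089
len 0.20156399309280149 yaw 4.625661845261801
[0.44617567 0.17938113 0.055     ]
[0.64783795 0.19736371 0.055     ]
[0.44869731 0.17535053 0.055     ] [0.64913555 0.18554277 0.055     ]
cradle yaw 17.34769864577198 [-0.02994834  0.09587186  0.0303547 ]
[[ 0.827 -0.298 -0.477]
 [ 0.258  0.955 -0.149]
 [ 0.5    0.     0.866]]
origin [ 0.55030179 -0.18374389  0.07641354]
[[265.1, 236.5], [274.9, 219.6], [239.9, 229.3], [280.2, 226.0], [251.3, 222.7], [258.3, 264.0], [229.4, 260.5]]
[[333.0, 299.2], [327.6, 269.6], [355.5, 300.6], [318.4, 283.5], [336.5, 305.1], [395.8, 218.1], [413.5, 234.7]]
```

View pics/chk.png

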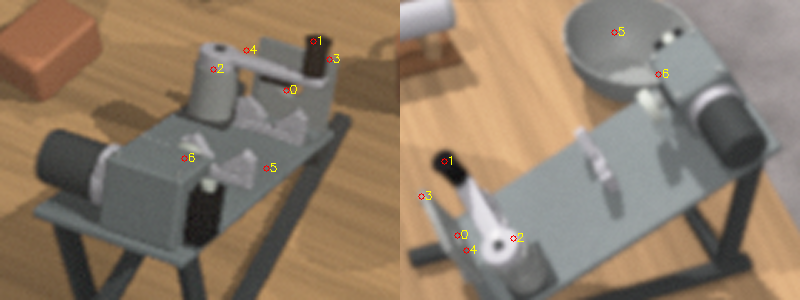

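The overlay shows the handle top (1) fits, but a yaw of 17° is too big: the rod top is lower than the handle top and I ignored that. I'll refit the yaw and origin with a few corner correspondences, and locate the mug and the start move as well.

```bash
cat >> h.py <<'E'
from scipy.optimize import least_squares
def Rc(yaw): return R.from_euler("ZY",[yaw,-np.pi/6]).as_matrix()
def fitcradle(obs,x0=(.11,.55,-.18,.077)):
    # obs: (cam, pixel, cradle point); pose is upright with known 30 deg slope
    f=lambda v: np.concatenate([(proj(c,v[1:]+Rc(v[0])@np.array(P))[0]-p) for c,p,P in obs])
    s=least_squares(f,x0,x_scale=[.1,.1,.1,.1],loss="soft_l1"); return s.x,f(s.x).reshape(-1,2)
def cra(v,P): return v[1:]+np.atleast_2d(P)@Rc(v[0]).T
def togo(P,ψ):
    s=st(); d=np.array(P)-s["tcp_pos"]; q=s["orientation"]; M=R.from_quat(q,scalar_first=True).as_matrix()
    y=np.arctan2(M[1,0],M[0,0]); return "turn %.1f then tool shift (after turn) %s mm"%(np.degrees((y-ψ+np.pi/2)%np.pi-np.pi/2),np.round(1e3*np.array([d[0]*np.cos(ψ)+d[1]*np.sin(ψ),d[0]*np.sin(ψ)-d[1]*np.cos(ψ),-d[2]]),1))
E
python3 - <<'E'
from h import *
a=load("scene0.png");b=load("side0.png")
E1=lambda x,y:(165+x*.35,205+(y)*.35); E2=lambda x,y:(310+(x)*.4,205+(y)*.4)
obs=[(a,E1(317,40),(.044,.034,.071)),(b,E2(47,163),(.044,.034,.071)),(a,E1(337,58),(0,.043,.038)),(a,E1(258,40),(0,-.043,.038)),(b,E2(23,192),(-.004,.043,.038)),
(a,E1(300,118),(.050,.038,-.006)),(a,E1(243,100),(.050,-.038,-.006)),(a,E1(251,161),(.174,.038,-.006)),(a,E1(193,139),(.174,-.038,-.006)),(b,E2(178,133),(.168,.038,-.006)),
(a,E1(218,49),(.044,-.066,.036)),(b,E2(98,246),(.044,-.066,.036))]
v,r=fitcradle(obs); print(np.degrees(v[0]),v[1:]);print(r.round(1).tolist())
np.save("cr.npy",v)
print("handle",cra(v,[[.044,.034,.053],[-.056,-.066,.073],[.11,0,0]]).round(3))
print("mug",onz(a,(316,222),.085),onz(b,(281,278),.085))
print(togo(cra(v,[.044,.034,.053])[0]+[-.06,0,.16],v[0]))
E
```

```text
3.9839327939282447 [ 0.54571397 -0.18261956  0.07536318]
[[-1.0, 1.9], [-0.2, -1.2], [-1.2, 2.8], [-0.3, 0.8], [-1.1, 0.4], [1.1, 0.4], [-2.9, -1.0], [0.3, -0.1], [-4.8, -0.8], [-1.6, -1.8], [0.1, 0.2], [-0.9, -0.0]]
handle [[ 0.555 -0.148  0.143]
 [ 0.466 -0.254  0.111]
 [ 0.641 -0.176  0.13 ]]
mug [ 0.44085592 -0.07059801  0.085     ] [ 0.43147709 -0.08374815  0.085     ]
turn 21.5 then tool shift (after turn) [ 272.8 -352.6  -61.8] mm
```

```bash
python3 -m jog '[[-1,0,0,-0.02,7.1],[-1,0,0,-0.02,7.1],[-1,0,0,-0.02,7.1],[-1,0.022,-0.029,0,0],[-1,0.022,-0.029,0,0]]'
python3 -m jog '[[-1,0.022,-0.029,0,0],[-1,0.022,-0.029,0,0],[-1,0.022,-0.029,0,0],[-1,0.022,-0.029,0,0],[-1,0.022,-0.029,0,0]]'
python3 -m jog '[[-1,0.022,-0.029,0,0],[-1,0.022,-0.029,0,0],[-1,0.022,-0.029,0,0],[-1,0.022,-0.029,0,0],[-1,0.022,-0.029,0,0]]'
python3 -m jog '[[-1,0,0,0,0],[-1,0,0,0,0]]'
python3 - <<'E'
from h import *
c=shot("wrist","w1.png"); v=np.load("cr.npy")
print(np.round(c["T"],3).tolist(),c["fov_y"],np.round(c["D"],2),proj(c,cra(v,[[.044,.034,.071],[0,.043,.038],[0,-.043,.038],[.168,.038,-.006],[.044,-.066,.036]])).round(0).tolist())
E
```

```text
clock: 0.52
tcp_pos: [0.2869, -0.4591, 0.3028]
orientation: [0.001, 0.999, 0.035, 0.0]
wrist_force: [0.8, 0.8, -0.9]
finger_gap: 0.0852
grip_force: 0.0
clock: 0.93
tcp_pos: [0.3866, -0.3037, 0.302]
orientation: [-0.0, 0.999, 0.036, -0.0]
wrist_force: [1.1, 0.1, 0.1]
finger_gap: 0.0853
grip_force: 0.0
clock: 1.35
tcp_pos: [0.4858, -0.1509, 0.302]
orientation: [-0.0, 0.999, 0.036, -0.0]
wrist_force: [0.5, 0.3, -0.1]
finger_gap: 0.0856
grip_force: 0.0
clock: 1.52
tcp_pos: [0.4858, -0.1509, 0.3018]
orientation: [-0.0, 0.999, 0.039, -0.0]
wrist_force: [-0.5, -0.6, -0.3]
finger_gap: 0.0852
grip_force: 0.0
[[0.077, 0.946, 0.315, 0.566], [-0.997, 0.073, 0.024, -0.146], [-0.0, -0.316, 0.949, 0.432], [0.0, 0.0, 0.0, 1.0]] 66.78106063675376 [-0.03  0.    0.    0.    0.  ] [[320.0, 143.0], [309.0, 164.0], [407.0, 165.0], [316.0, -93.0], [445.0, 119.0]]
```

View pics/w1.png

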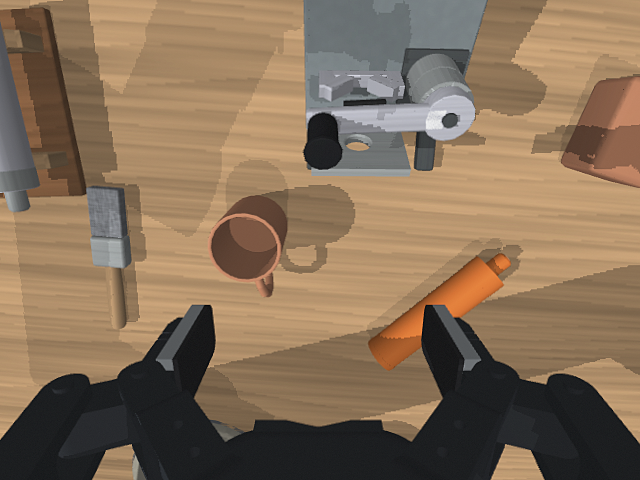

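The wrist view shows the handle's lip at about (322,148), the plate's top edge from (312,170) to (410,172), and the rod's nut at (451,120). Everything is 3–7 px from prediction. I'll measure the edges precisely in code and refit.

```bash
python3 - <<'E'
from h import *
c=load("w1.png"); im=c["img"]; g=im.max(2).astype(int)
m=(g[105:185,295:350]<45).astype(np.uint8)
n,l,s,ce=cv2.connectedComponentsWithStats(m); k=1+s[1:,4].argmax(); print("dark",s[k],ce[k]+[295,105])
ys,xs=np.nonzero(l==k)
for y in range(0,80,6):
    t=xs[ys==y]
    if len(t): print(y+105,t.min()+295,t.max()+295,end="; ")
for x in (330,360,390,405): print("\ncol",x,g[155:182,x].tolist())
for y in (168,171): print("row",y,g[y,305:318].tolist(),g[y,402:416].tolist())
E
```

```text
dark [   9    8   38   56 1645] [322.47841945 142.06869301]
117 312 333; 123 309 336; 129 308 337; 135 308 337; 141 308 337; 147 305 340; 153 304 341; 159 306 340; 165 310 335; 
col 330 [36, 36, 33, 36, 35, 35, 36, 37, 34, 35, 35, 30, 24, 102, 173, 167, 160, 152, 156, 158, 162, 196, 187, 185, 185, 184, 189]

col 360 [115, 115, 115, 116, 117, 118, 117, 117, 115, 117, 114, 114, 108, 111, 163, 167, 160, 155, 155, 157, 162, 179, 187, 186, 183, 181, 183]

col 390 [116, 115, 117, 116, 117, 118, 117, 117, 114, 117, 114, 114, 114, 112, 148, 165, 163, 157, 155, 153, 162, 167, 189, 189, 188, 185, 184]

col 405 [116, 114, 116, 117, 117, 118, 117, 116, 116, 118, 114, 114, 114, 109, 148, 163, 163, 159, 155, 153, 162, 166, 185, 189, 191, 191, 191]
row 168 [179, 188, 130, 73, 72, 66, 122, 149, 141, 123, 85, 62, 46] [110, 110, 112, 109, 111, 111, 112, 112, 123, 194, 203, 210, 91, 50]
row 171 [179, 181, 182, 180, 181, 183, 166, 164, 160, 160, 160, 161, 160] [163, 163, 163, 163, 164, 164, 164, 167, 177, 187, 186, 185, 185, 188]
```

```bash
python3 - <<'E'
from h import *
c=load("w1.png")
cv2.imwrite("pics/w1c.png",cv2.resize(c["img"][60:190,290:490],(800,520),interpolation=cv2.INTER_CUBIC)[...,::-1])
E
```

```text
(no output)
```

View pics/w1c.png

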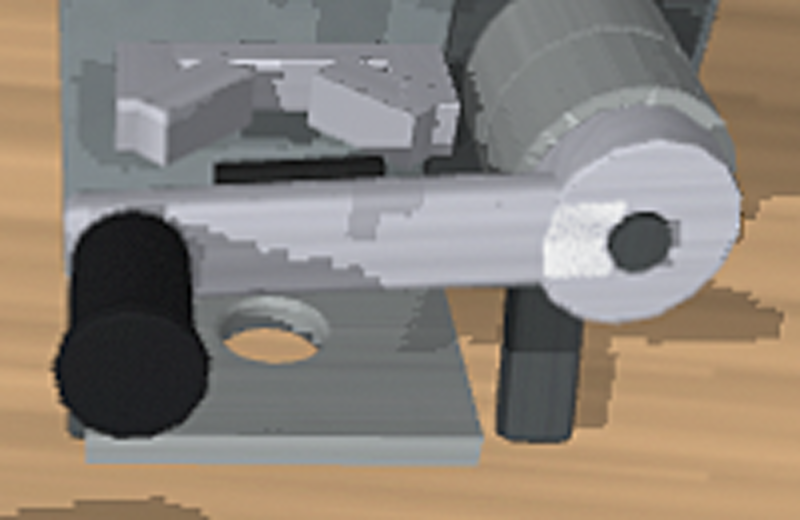

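The crop shows the hole at about (359,142), the plate's top edge from (311,169) to (410,169), and the lip's disc centre at (323,153). Fitting to these.

```bash
python3 - <<'E'
from h import *
c=load("w1.png")
obs=[(c,(323,153),(.044,.034,.071)),(c,(311,169),(0,.043,.038)),(c,(410.5,169),(0,-.043,.038)),(c,(311.3,175.5),(-.008,.043,.038)),(c,(410.5,176),(-.008,-.043,.038)),(c,(359,142.3),(0,0,0))]
v,r=fitcradle(obs); print(np.degrees(v[0]),v[1:]);print(r.round(1).tolist())
np.save("cr.npy",v)
H=cra(v,[.044,.034,.058])[0]; print("handle grasp",H, "TCP =grasp - 8mm z")
print(togo(H-[0,0,.008],v[0]))
E
```

```text
4.567761159277206 [ 0.54315672 -0.18476236  0.08525754]
[[-0.3, -4.5], [0.5, -0.0], [1.0, -0.2], [0.3, 0.8], [-0.7, 0.1], [-0.8, 1.0]]
handle grasp [ 0.54952523 -0.15014523  0.15748701] TCP =grasp - 8mm z
turn -0.3 then tool shift (after turn) [ 64.2   3.2 152.4] mm
```

```bash
python3 - <<'E'
from h import *
c=load("w1.png");a=load("scene0.png");b=load("side0.png")
E1=lambda x,y:(165+x*.35,205+(y)*.35); E2=lambda x,y:(310+(x)*.4,205+(y)*.4)
obs=[(c,(323,153),(.044,.034,.071)),(c,(311,169),(0,.043,.038)),(c,(410.5,169),(0,-.043,.038)),(c,(311.3,175.5),(-.008,.043,.038)),(c,(410.5,176),(-.008,-.043,.038)),(c,(359,142.3),(0,0,0)),
(a,E1(317,40),(.044,.034,.071)),(b,E2(47,163),(.044,.034,.071)),(a,E1(337,58),(0,.043,.038)),(b,E2(23,192),(-.004,.043,.038)),(a,E1(258,40),(0,-.043,.038))]
v,r=fitcradle(obs); print(np.degrees(v[0]),v[1:]);print(r.round(1).tolist())
np.save("cr.npy",v)
for p,q in ((E1(317,40),(323,153)),(E1(337,58),(311,169)),(E1(258,40),(410.5,169))): print(tri(a,p,c,q))
for p,q in ((E2(47,163),(323,153)),(E2(23,192),(311,172))): print(tri(b,p,c,q))
print(cra(v,[[.044,.034,.071],[0,.043,.038],[0,-.043,.038]]))
H=cra(v,[.044,.034,.058])[0]; print("handle grasp",H); print(togo(H-[0,0,.008],v[0]))
E
```

```text
4.557524924617558 [ 0.54259662 -0.18507109  0.08054198]
[[0.0, -4.3], [0.9, -0.2], [-0.0, -0.2], [0.7, 0.6], [-1.7, -0.1], [-1.0, 1.2], [-1.2, -0.4], [-1.1, -1.6], [-1.5, 0.5], [-2.1, 0.1], [-0.8, -1.3]]
(array([ 0.53836895, -0.15057556,  0.15804729]), np.float64(0.0018325616643699886))
(array([ 0.51909176, -0.14141472,  0.11500582]), np.float64(0.003910773909258295))
(array([ 0.5255259 , -0.22993713,  0.10646891]), np.float64(0.0029412047431442148))
(array([ 0.54202119, -0.15248227,  0.16042651]), np.float64(0.006266651280662367))
(array([ 0.51977128, -0.14429298,  0.1124349 ]), np.float64(0.005402345600015948))
[[ 0.54249186 -0.1509716   0.16402979]
 [ 0.52023992 -0.1437168   0.11345095]
 [ 0.52707348 -0.22944487  0.11345095]]
handle grasp [ 0.54897131 -0.15045511  0.15277146]
turn -0.3 then tool shift (after turn) [ 63.6   3.4 157.1] mm
```

```bash
python3 -m jog '[[-1,0.031,0.002,0.02,0],[-1,0.031,0.002,0.02,0],[-1,0,0,0.02,0],[-1,0,0,0.02,0],[-1,0,0,0.02,0]]'
python3 -m jog '[[-1,0,0,0.02,0],[-1,0,0,0.02,0],[-1,0,0,0.01,0],[-1,0,0,0.01,0],[-1,0,0,0,0]]'
python3 -m jog '[[0,0,0,0,0],[0.3,0,0,0,0],[0.5,0,0,0,0],[0.6,0,0,0,0],[0.6,0,0,0,0]]' 40
python3 -m jog '[[0.8,0,0,0,0],[0.8,0,0,0,0],[0.8,0,0,0,0]]' 60
```

```text
clock: 1.98
tcp_pos: [0.5469, -0.1539, 0.2007]
orientation: [-0.0, 0.999, 0.035, -0.001]
wrist_force: [-0.2, -0.9, 0.6]
finger_gap: 0.0853
grip_force: 0.0
clock: 2.4
tcp_pos: [0.546, -0.1528, 0.1405]
orientation: [-0.001, 0.999, 0.036, -0.001]
wrist_force: [-0.5, 0.3, -0.7]
finger_gap: 0.0856
grip_force: 0.0
clock: 2.82
tcp_pos: [0.5467, -0.1498, 0.143]
orientation: [-0.003, 0.999, 0.037, -0.0]
wrist_force: [-3.5, 8.8, 6.0]
finger_gap: 0.0268
grip_force: 39.1
clock: 3.07
tcp_pos: [0.5466, -0.1497, 0.143]
orientation: [-0.002, 0.999, 0.037, -0.0]
wrist_force: [-3.1, 7.2, 5.8]
finger_gap: 0.026
grip_force: 58.4
```

```bash
python3 -m jog '[[0.8,-0.002,0,-0.0035,0],[0.8,-0.002,0,-0.0035,0],[0.8,-0.002,0,-0.0035,0],[0.8,0,0,0,0]]' 80
python3 -m jog '[[0.8,-0.002,0,-0.0035,0],[0.8,-0.002,0,-0.0035,0],[0.8,-0.002,0,-0.0035,0],[0.8,-0.002,0,-0.0035,0],[0.8,0,0,0,0]]'
python3 - <<'E'
from h import *
c=shot("wrist","w2.png");a=shot("side","s2.png"); v=np.load("cr.npy");s=st();g=s["tcp_pos"]+np.array([0,0,.008]);print(Rc(v[0]).T@(g-v[1:]))
i=np.hstack([cv2.resize(c["img"][100:480,60:600],(480,338)),cv2.resize(a["img"][220:340,290:420],(312,338)[:2])])
cv2.imwrite("pics/v2.png",i[...,::-1])
E
```

```text
clock: 3.4
tcp_pos: [0.5425, -0.1515, 0.1523]
orientation: [-0.001, 0.999, 0.037, 0.001]
wrist_force: [6.6, 3.7, -10.3]
finger_gap: 0.0255
grip_force: 79.2
clock: 3.82
tcp_pos: [0.5342, -0.1522, 0.1658]
orientation: [-0.001, 0.999, 0.037, 0.001]
wrist_force: [6.9, 2.0, -13.7]
finger_gap: 0.0252
grip_force: 79.1
[0.04150144 0.03340838 0.08319102]
```

View pics/v2.png

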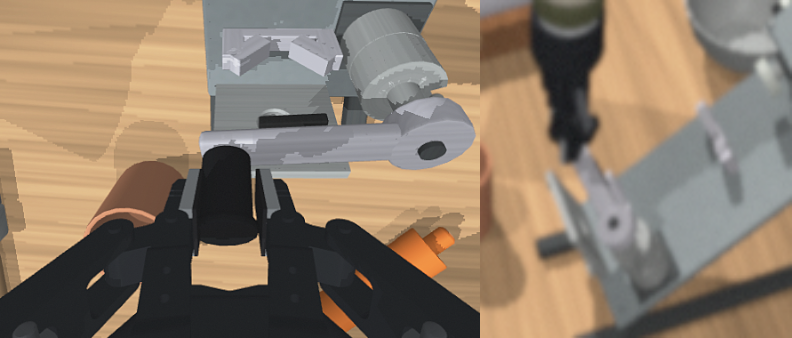

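```bash
python3 -m jog '[[0.8,-0.0025,0,-0.0043,0],[0.8,-0.0112,0.0017,0.0065,0],[0.8,-0.0112,0.0017,0.0065,0],[0.8,0,0,0,0]]' 90
python3 -m jog '[[0.8,-0.0104,0.005,0.006,0],[0.8,-0.0104,0.005,0.006,0],[0.8,-0.009,0.008,0.0052,0],[0.8,-0.009,0.008,0.0052,0],[0.8,0,0,0,0]]'
python3 - <<'E'
from h import *
v=np.load("cr.npy");s=st();g=s["tcp_pos"]+np.array([0,0,.008]);print(Rc(v[0]).T@(g-v[1:]),Rc(v[0]).T@s["wrist_force"])
E
```

```text
clock: 4.25
tcp_pos: [0.5091, -0.1593, 0.1562]
orientation: [0.001, 0.999, 0.036, 0.0]
wrist_force: [8.0, -1.8, -14.0]
finger_gap: 0.0251
grip_force: 89.2
clock: 4.67
tcp_pos: [0.4755, -0.1905, 0.1356]
orientation: [0.002, 0.999, 0.036, 0.004]
wrist_force: [12.7, -4.8, -12.4]
finger_gap: 0.0247
grip_force: 89.4
[-2.67673158e-02 -7.98493154e-05  8.82911817e-02] [  4.3865908   -5.79015392 -16.88873545]
```

```bash
python3 -m jog '[[0.8,-0.0069,0.0104,0.004,0],[0.8,-0.0069,0.0104,0.004,0],[0.8,-0.0043,0.012,0.0025,0],[0.8,-0.0043,0.012,0.0025,0],[0.8,0,0,0,0]]'
python3 -m jog '[[0.8,-0.0015,0.013,0.0008,0],[0.8,-0.0015,0.013,0.0008,0],[0.8,0,0,0,0]]'
python3 - <<'E'
from h import *
v=np.load("cr.npy");s=st();g=s["tcp_pos"]+np.array([0,0,.008]);print(Rc(v[0]).T@(g-v[1:]),Rc(v[0]).T@s["wrist_force"])
E
```

```text
clock: 5.08
tcp_pos: [0.4597, -0.2378, 0.1243]
orientation: [0.003, 0.999, 0.036, 0.007]
wrist_force: [18.0, -1.1, -10.1]
finger_gap: 0.0246
grip_force: 89.6
clock: 5.33
tcp_pos: [0.46, -0.2634, 0.1234]
orientation: [0.002, 0.999, 0.037, 0.008]
wrist_force: [21.5, 2.9, -7.1]
finger_gap: 0.0246
grip_force: 89.6
[-0.05128813 -0.07147188  0.08828806] [ 15.22777432   1.15411431 -16.95420752]
```

```bash
python3 -m jog '[[0.8,0.003,-0.002,-0.0015,0],[0.8,0.0013,0,0.0022,0],[0.8,0.0013,0,0.0022,0],[0.8,0.001,0,0.0017,0],[0.8,0,0,0,0]]'
python3 - <<'E'
from h import *
v=np.load("cr.npy");s=st();g=s["tcp_pos"]+np.array([0,0,.008]);print(Rc(v[0]).T@(g-v[1:]),Rc(v[0]).T@s["wrist_force"])
E
```

```text
clock: 5.75
tcp_pos: [0.4635, -0.2581, 0.1172]
orientation: [0.001, 0.999, 0.037, 0.005]
wrist_force: [15.5, 2.4, -8.3]
finger_gap: 0.025
grip_force: 89.5
[-0.05096808 -0.06647272  0.0810018 ] [  9.41029081   1.18913264 -14.98609794]
```

```bash
python3 -m jog '[[0.8,0.003,0,0,0],[0.8,0.001,0,0.0017,0],[0.8,0.001,0,0.0017,0],[0.8,0,0,0,0]]'
python3 - <<'E'
from h import *
v=np.load("cr.npy");s=st();g=s["tcp_pos"]+np.array([0,0,.008]);print(Rc(v[0]).T@(g-v[1:]),Rc(v[0]).T@s["wrist_force"])
E
```

```text
clock: 6.08
tcp_pos: [0.4642, -0.2572, 0.1134]
orientation: [0.0, 0.999, 0.037, 0.001]
wrist_force: [3.4, 0.6, -0.4]
finger_gap: 0.025
grip_force: 89.9
[-0.05227528 -0.06567617  0.07731492] [ 2.81984259  0.31593133 -2.053738  ]
```

```bash
python3 -m jog '[[0,0,0,0,0],[-0.6,0,0,0,0],[-1,0,0,0,0],[-1,0,0,0,0],[-1,0,0,-0.02,0]]'
python3 -m jog '[[-1,0,0,-0.035,0],[-1,0,0,-0.035,0],[-1,0,0,-0.035,0],[-1,0.0057,-0.0365,-0.02,0],[-1,0.0057,-0.0365,-0.01,0]]'
python3 -m jog '[[-1,0.0057,-0.0365,0,0],[-1,0.0057,-0.0365,0,0],[-1,0.0057,-0.0365,0,0],[-1,0.0057,-0.0365,0,0],[-1,0.0057,-0.0365,0,0]]'
python3 -m jog '[[-1,0.0057,-0.0365,0,0],[-1,0.0057,-0.0365,0,0],[-1,0.0057,-0.0365,0,0],[-1,0.0057,-0.0365,0,0],[-1,0.0057,-0.0365,0,0]]'
python3 -m jog '[[-1,0,0,0,0],[-1,0,0,0,0]]'
python3 - <<'E'
from h import *
c=shot("wrist","w3.png");a=shot("side","s3.png")
i=np.hstack([cv2.resize(c["img"],(480,360)),cv2.resize(a["img"][220:340,290:400],(320,360))])
cv2.imwrite("pics/v3.png",i[...,::-1])
E
```

```text
clock: 6.5
tcp_pos: [0.4609, -0.2553, 0.1301]
orientation: [-0.002, 0.999, 0.036, -0.003]
wrist_force: [-0.9, -0.5, -1.6]
finger_gap: 0.0833
grip_force: 0.0
clock: 6.92
tcp_pos: [0.4703, -0.185, 0.2715]
orientation: [0.002, 0.999, 0.034, 0.002]
wrist_force: [1.1, 0.3, -0.3]
finger_gap: 0.0854
grip_force: 0.0
clock: 7.33
tcp_pos: [0.484, 0.0022, 0.2682]
orientation: [0.0, 0.999, 0.036, 0.0]
wrist_force: [1.2, -0.3, -0.0]
finger_gap: 0.0853
grip_force: 0.0
clock: 7.75
tcp_pos: [0.5019, 0.1524, 0.2685]
orientation: [-0.014, 0.998, 0.064, -0.001]
wrist_force: [0.2, -0.3, 0.7]
finger_gap: 0.0856
grip_force: 0.0
clock: 7.92
tcp_pos: [0.5022, 0.1505, 0.2682]
orientation: [-0.013, 0.998, 0.062, -0.001]
wrist_force: [0.5, -0.2, -0.3]
finger_gap: 0.0856
grip_force: 0.0
```

View pics/v3.png

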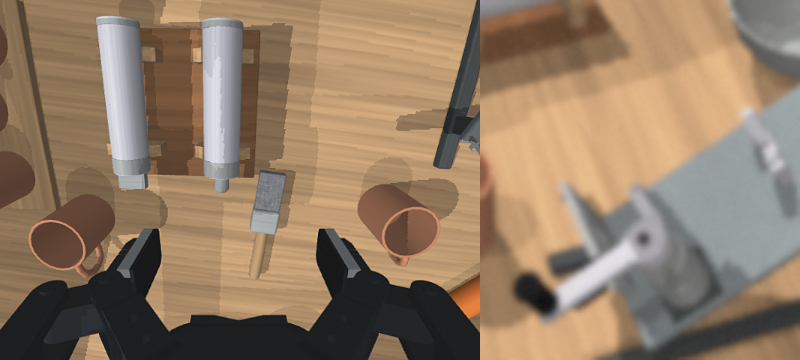

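The view shows the bar resting aside on the left of the side crop. The round-neck barrel is at wrist (295,130), with its neck tip at (296,253), and the strap barrel is left of it. The last joint ran to its limit, so I'll need the half-turned grasp. Measuring the barrel now.

```bash
python3 - <<'E'
from h import *
c=load("w3.png");im=c["img"].astype(int);m=im.min(2)
print(np.round(st()["joint_pos"],2),np.round(np.array(c["T"])[:3,3],3))
pts=[]
for y in (50,80,110,140,170,190):
    t=[x for x in range(250,345) if im[y,x,2]>im[y,x,0]-8 and im[y,x].max()>110]
    print(y,t[0],t[-1],len(t)); 
    o1,d1=ray(c,(t[0],y));o2,d2=ray(c,(t[-1]+1,y)); d=d1+d2; p=o1+d*(.055-o1[2])/d[2]; pts.append(p)
pts=np.array(pts);print(pts.round(4)); k=np.polyfit(pts[:,0],pts[:,1],1);print("yaw",np.degrees(np.arctan(k[0])),np.polyval(k,[.45,.56,.64]))
for x in (293,296,299): print([int(im[y,x].sum()) for y in range(205,262)])
tip=onz(c,(296,253),.055);print("tip",tip)
E
```

```text
[ 0.12  0.21 -0.03  1.33  0.03  3.14] [0.582 0.156 0.399]
50 270 319 50
80 270 319 50
110 271 319 49
140 271 318 48
170 272 317 46
190 272 317 46
[[0.6312 0.1913 0.055 ]
 [0.6073 0.1888 0.055 ]
 [0.5824 0.1857 0.055 ]
 [0.5562 0.1834 0.055 ]
 [0.5289 0.1805 0.055 ]
 [0.5099 0.1785 0.055 ]]
yaw 6.0058445532627704 [0.17213958 0.18371239 0.19212898]
[626, 627, 624, 626, 626, 627, 626, 625, 627, 626, 627, 634, 635, 427, 531, 527, 528, 532, 530, 452, 458, 461, 462, 458, 461, 458, 461, 458, 458, 458, 461, 460, 458, 485, 548, 483, 488, 486, 486, 483, 482, 480, 479, 477, 476, 475, 476, 472, 474, 472, 464, 421, 434, 444, 444, 446, 442]
[615, 616, 619, 620, 623, 620, 620, 618, 615, 614, 615, 623, 626, 406, 499, 496, 492, 495, 500, 423, 431, 434, 432, 432, 433, 429, 433, 434, 432, 431, 432, 431, 431, 467, 527, 424, 430, 428, 430, 428, 425, 424, 424, 424, 418, 419, 411, 410, 408, 408, 400, 363, 424, 449, 442, 444, 447]
[499, 499, 499, 502, 502, 500, 501, 542, 533, 534, 534, 537, 539, 343, 417, 413, 415, 414, 416, 416, 416, 419, 421, 418, 420, 419, 420, 419, 418, 418, 415, 415, 413, 441, 451, 382, 389, 390, 385, 385, 381, 379, 375, 374, 371, 366, 365, 361, 361, 357, 336, 353, 461, 451, 441, 440, 448]
tip [0.4457309  0.17084002 0.055     ]
```

```bash
for i in 1 2 3 4 5; do python3 -m jog '[[-1,0,0,0,-7.1],[-1,0,0,0,-7.1],[-1,0,0,0,-7.1],[-1,0,0,0,-7.1],[-1,0,0,0,-7.1]]' >/dev/null; done
python3 -m jog '[[-1,0,0,0,0]]'
python3 - <<'E'
from h import *
s=st();M=R.from_quat(s["orientation"],scalar_first=True).as_matrix();ps=np.degrees(np.arctan2(M[1,0],M[0,0]));print(M[:,2],ps,np.round(s["joint_pos"],2))
print(togo([.5594,.1837,.050],np.radians(186)))
E
```

```text
clock: 10.18
tcp_pos: [0.5024, 0.1488, 0.2685]
orientation: [-0.001, -0.04, 0.999, 0.013]
wrist_force: [0.0, 0.0, -0.2]
finger_gap: 0.0853
grip_force: 0.0
[-0.00365107  0.02663539 -0.99963855] -175.41347513459132 [ 0.12  0.21 -0.03  1.33  0.03  0.04]
turn -1.4 then tool shift (after turn) [-60.4  28.8 218.5] mm
```

```bash
cat >> h.py <<'E'
def togo(P,ψ):
    s=st(); M=R.from_quat(s["orientation"],scalar_first=True).as_matrix(); y=np.arctan2(M[1,0],M[0,0])
    t=(y-ψ+np.pi/2)%np.pi-np.pi/2; M2=M@R.from_euler("z",t).as_matrix()
    return "turn %.1f, tool shift after turn %s mm"%(np.degrees(t),np.round(1e3*M2.T@(np.array(P)-s["tcp_pos"]),1))
E
python3 - <<'E'
from h import *
print(togo([.5594,.1837,.12],np.radians(186)),togo([.5594,.1837,.05],np.radians(186)))
E
```

```text
turn -1.4, tool shift after turn [-60.5  24.8 149.2] mm turn -1.4, tool shift after turn [-60.5  22.9 219.1] mm
```

```bash
python3 -m jog '[[-1,0,0,0,-1.4],[-1,-0.03,0.0124,0.02,0],[-1,-0.0305,0.0124,0.03,0],[-1,0,0,0.035,0],[-1,0,0,0.035,0]]'
python3 -m jog '[[-1,0,0,0.029,0],[-1,0,0,0,0],[-1,0,0,0,0]]'
python3 - <<'E'
from h import *
print(togo([.5594,.1837,.05],np.radians(186)))
c=shot("side","s4.png");b=shot("wrist","w4.png")
cv2.imwrite("pics/v4.png",np.hstack([cv2.resize(c["img"][130:270,220:360],(360,360)),cv2.resize(b["img"],(440,360))])[...,::-1])
E
```

```text
clock: 10.6
tcp_pos: [0.5597, 0.1833, 0.1499]
orientation: [0.0, -0.05, 0.999, 0.014]
wrist_force: [0.0, -1.3, -0.4]
finger_gap: 0.0852
grip_force: 0.0
clock: 10.85
tcp_pos: [0.5563, 0.1834, 0.1208]
orientation: [-0.003, -0.051, 0.999, 0.013]
wrist_force: [0.2, 0.1, 1.4]
finger_gap: 0.0854
grip_force: 0.0
turn -0.2, tool shift after turn [-3.5 -1.9 70.7] mm
```

View pics/v4.png

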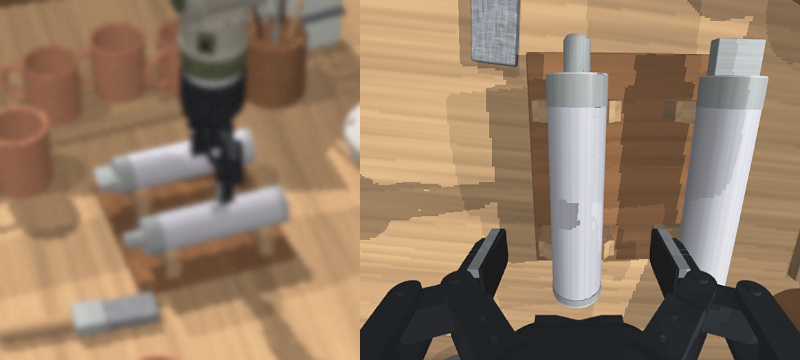

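The side crop and wrist view show the jaws centred over the round-neck barrel, with the neck at wrist-pane (577,50). Descending and gripping.

```bash
python3 -m jog '[[-1,-0.001,-0.0005,0.025,0],[-1,-0.001,-0.0005,0.025,0],[-1,-0.001,-0.0005,0.02,0],[-1,0,0,0,0],[-0.5,0,0,0,0]]' 50
python3 -m jog '[[0,0,0,0,0],[0.2,0,0,0,0],[0.4,0,0,0,0],[0.4,0,0,0,0]]' 70
python3 -m jog '[[0.4,0,0,-0.01,0],[0.4,0,0,-0.02,0],[0.4,0,0,-0.02,0],[0.4,0,0,0,0],[0.4,0,0,0,0]]'
python3 - <<'E'
from h import *
shot("side","s5.png");c=shot("wrist","w5.png");s=st();print(s["ft_torque"],s["wrist_force"])
E
```

```text
clock: 11.37
tcp_pos: [0.5614, 0.1847, 0.0536]
orientation: [-0.0, -0.052, 0.999, 0.014]
wrist_force: [-0.2, 0.1, 0.0]
finger_gap: 0.0752
grip_force: 0.0
clock: 11.7
tcp_pos: [0.5626, 0.1843, 0.055]
orientation: [0.001, -0.052, 0.999, 0.013]
wrist_force: [-1.9, -3.1, 7.7]
finger_gap: 0.0437
grip_force: 70.4
clock: 12.12
tcp_pos: [0.5617, 0.1836, 0.1032]
orientation: [0.0, -0.052, 0.999, 0.014]
wrist_force: [-0.0, 0.2, -6.2]
finger_gap: 0.0435
grip_force: 73.3
[-0.05132814 -0.02077269 -0.00722994] [-0.76850671 -0.29794434 -6.74832267]
```

```bash
python3 - <<'E'
from h import *
v=np.load("cr.npy"); c=load("w5.png");im=c["img"].astype(int)
T=cra(v,[.121,0,0])[0];print("final",T);print(togo(T+[0,0,.10],v[0]+np.pi))
s=st();M=R.from_quat(s["orientation"],scalar_first=True).as_matrix();cam=np.array(c["T"])[:3,3]
for y in (100,150,200,250,300,330):
    t=[x for x in range(230,420) if im[y,x,2]>im[y,x,0]-8 and im[y,x].max()>100]
    if not t: continue
    r1=ray(c,(t[0],y))[1];r2=ray(c,(t[-1]+1,y))[1]
    # tangent rays: project out the barrel axis direction (tool x), angle between -> distance
    ax=M[:,0]; q=[r-ax*(r@ax) for r in(r1,r2)]; q=[a/np.linalg.norm(a) for a in q]
    D=.023/np.sin(np.arccos(q[0]@q[1])/2); b=q[0]+q[1];b/=np.linalg.norm(b)
    print(y,t[0],t[-1],len(t),"axis rel cam",(b*D).round(4),"height rel tcp",round(cam[2]+b[2]*D-s["tcp_pos"][2],4),"y",round(cam[1]+b[1]*D-s["tcp_pos"][1],4))
E
python3 -m jog '[[0.4,0,0,-0.035,0],[0.4,0,0,-0.035,0],[0.4,0,0,-0.035,0],[0.4,0,0,-0.035,0],[0.4,0,0,-0.03,0]]'
```

```text
final [ 0.64705436 -0.17674456  0.14104198]
turn 1.4, tool shift after turn [ -57.8 -361.9 -150.2] mm
100 250 388 139 axis rel cam [-0.0008  0.004  -0.1299] height rel tcp 0.0016 y -0.0086
150 254 384 131 axis rel cam [-0.0008  0.0041 -0.1324] height rel tcp -0.0009 y -0.0085
200 257 381 125 axis rel cam [-0.0008  0.0042 -0.133 ] height rel tcp -0.0016 y -0.0085
250 259 378 120 axis rel cam [-0.0008  0.004  -0.1325] height rel tcp -0.001 y -0.0087
300 247 388 138 axis rel cam [-0.0006  0.0029 -0.1075] height rel tcp 0.0239 y -0.0097
330 236 400 137 axis rel cam [-0.0005  0.0026 -0.0906] height rel tcp 0.0409 y -0.0101
clock: 12.63
tcp_pos: [0.5608, 0.1787, 0.2724]
orientation: [-0.002, -0.052, 0.999, 0.014]
wrist_force: [1.2, 0.0, -6.2]
finger_gap: 0.0437
grip_force: 74.5
```

```bash
python3 -m jog '[[0.4,0,0,0,1.4],[0.4,-0.004,-0.02,0,0],[0.4,-0.0054,-0.032,0,0],[0.4,-0.0054,-0.032,0,0],[0.4,-0.0054,-0.032,0,0]]'
python3 -m jog '[[0.4,-0.0054,-0.032,0,0],[0.4,-0.0054,-0.032,0,0],[0.4,-0.0054,-0.032,0,0],[0.4,-0.0054,-0.032,0,0],[0.4,-0.0054,-0.032,0,0]]'
python3 -m jog '[[0.4,-0.0054,-0.032,0,0],[0.4,-0.004,-0.02,0,0],[0.4,-0.002,-0.01,0,0],[0.4,0,0,0,0],[0.4,0,0,0,0]]'
python3 - <<'E'
from h import *
v=np.load("cr.npy");T=cra(v,[.121,0,0])[0]; print(togo(T+[0,0,.06],v[0]+np.pi))
shot("side","s6.png");shot("scene","c6.png")
E
```

```text
clock: 13.05
tcp_pos: [0.5898, 0.0641, 0.2655]
orientation: [-0.003, -0.04, 0.999, 0.014]
wrist_force: [0.3, -0.6, -6.2]
finger_gap: 0.0438
grip_force: 74.7
clock: 13.47
tcp_pos: [0.6296, -0.0937, 0.2607]
orientation: [-0.004, -0.039, 0.999, 0.014]
wrist_force: [0.7, 0.0, -6.0]
finger_gap: 0.0436
grip_force: 74.7
clock: 13.88
tcp_pos: [0.6458, -0.1531, 0.2599]
orientation: [-0.003, -0.039, 0.999, 0.015]
wrist_force: [0.8, 0.5, -5.6]
finger_gap: 0.0439
grip_force: 74.6
turn -0.1, tool shift after turn [  0.3 -25.4  58.1] mm
```

```bash
python3 -m jog '[[0.4,0,-0.0125,0.01,0],[0.4,0,-0.0125,0.02,0],[0.4,0,0,0.02,0],[0.4,0,0,0.018,0],[0.4,0,0,0,0]]'
python3 -m jog '[[0.4,0,0,0.01,0],[0.4,0,0,0,0]]'
python3 - <<'E'
from h import *
v=np.load("cr.npy");T=cra(v,[.121,0,0])[0]; print(togo(T+[0,0,.02],v[0]+np.pi))
s=shot("side","s7.png");c=shot("scene","c7.png");w=shot("wrist","w7.png")
P=cra(v,[[0,.043,.038],[0,-.043,.038],[.044,-.066,0],[0,0,0],[.05,.038,-.006],[.05,-.038,-.006]])
wi=w["img"].copy()
for u in proj(w,P): cv2.circle(wi,tuple(int(t) for t in u),4,(255,0,0),1)
l=cv2.resize(wi,(480,360)); r=np.vstack([cv2.resize(s["img"][190:330,300:480],(320,249)),cv2.resize(c["img"][190:320,165:310],(320,287))])
l=np.vstack([l,np.zeros((536-360,480,3),np.uint8)])
cv2.imwrite("pics/v7.png",np.hstack([l,r])[...,::-1])
E
```

```text
clock: 14.4
tcp_pos: [0.6459, -0.1746, 0.189]
orientation: [-0.005, -0.04, 0.999, 0.015]
wrist_force: [-1.3, 0.0, -6.2]
finger_gap: 0.0439
grip_force: 74.4
clock: 14.57
tcp_pos: [0.648, -0.1753, 0.183]
orientation: [-0.002, -0.04, 0.999, 0.014]
wrist_force: [-0.5, 0.1, -6.4]
finger_gap: 0.0436
grip_force: 74.6
turn 0.0, tool shift after turn [ 1.  -1.9 21.9] mm
```

View pics/v7.png

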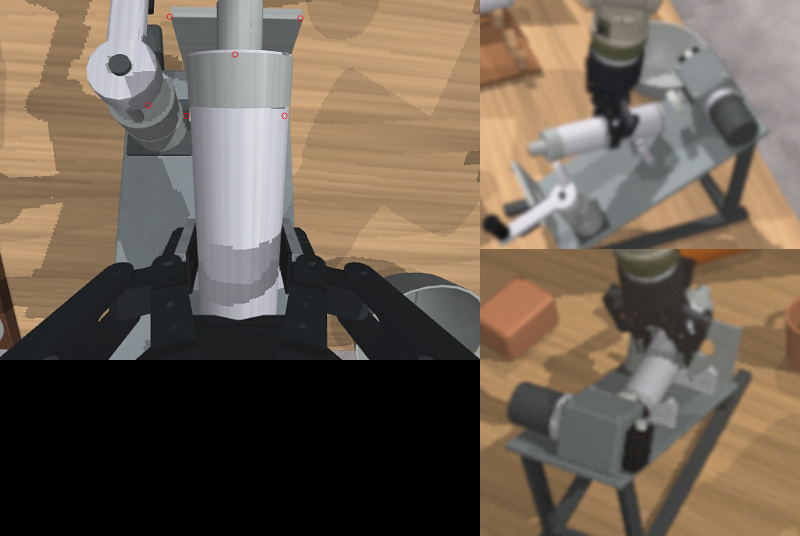

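All three panes agree: the barrel lies over the saddles, and the plate's top corners at wrist-pane (171,13) and (300,15) are within a few pixels of prediction. Lowering with a lighter grip so the barrel can tilt on the upper saddle.

```bash
python3 -m jog '[[0.4,0,-0.0015,0.005,0],[0.4,0,0,0.005,0],[0.4,0,0,0.004,0],[0.4,0,0,0.004,0],[0.4,0,0,0,0]]' 40
python3 -m jog '[[0.4,0,0,0.003,0],[0.4,0,0,0.003,0],[0.4,0,0,0.003,0],[0.4,0,0,0,0]]'
python3 -m jog '[[0.4,0,0,0.003,0],[0.4,0,0,0.003,0],[0.4,0,0,0,0]]'
python3 - <<'E'
from h import *
v=np.load("cr.npy");T=cra(v,[.121,0,0])[0]; print(togo(T,v[0]+np.pi));s=st();print(s["ft_torque"])
E
```

```text
clock: 15.13
tcp_pos: [0.6483, -0.1771, 0.1669]
orientation: [-0.001, -0.04, 0.999, 0.013]
wrist_force: [-2.6, 1.0, 4.4]
finger_gap: 0.0438
grip_force: 76.5
clock: 15.47
tcp_pos: [0.6467, -0.1768, 0.1575]
orientation: [-0.002, -0.039, 0.999, 0.014]
wrist_force: [-8.4, 0.4, 5.2]
finger_gap: 0.0439
grip_force: 77.6
clock: 15.72
tcp_pos: [0.6462, -0.1766, 0.151]
orientation: [-0.003, -0.039, 0.999, 0.014]
wrist_force: [-8.9, 1.0, 3.2]
finger_gap: 0.0441
grip_force: 78.0
turn -0.0, tool shift after turn [-0.9 -0.5  9.9] mm
[0.22036044 1.1549261  0.03535289]
```

```bash
python3 -m jog '[[0.4,0,0,0.003,0],[0.4,0,0,0.003,0],[0.4,0,0,0,0]]' 30
python3 -m jog '[[0.4,0,0,0.002,0],[0.4,0,0,0.002,0],[0.4,0,0,0,0]]'
python3 -m jog '[[0.4,0,0,0.002,0],[0.4,0,0,0,0]]'
python3 - <<'E'
from h import *
v=np.load("cr.npy");T=cra(v,[.121,0,0])[0]; print(togo(T,v[0]+np.pi));s=st();print(s["ft_torque"])
s=shot("side","s8.png");c=shot("scene","c8.png");w=shot("wrist","w8.png");im=w["img"].astype(int)
for y in (60,100,150,200,250,300): 
    t=[x for x in range(200,440) if im[y,x,2]>im[y,x,0]-8 and im[y,x].max()>100]; print(y,t[:1],t[-1:],len(t))
E
```

```text
clock: 15.97
tcp_pos: [0.646, -0.1764, 0.1448]
orientation: [-0.003, -0.039, 0.999, 0.014]
wrist_force: [-8.9, 0.3, 3.9]
finger_gap: 0.0436
grip_force: 78.3
clock: 16.22
tcp_pos: [0.6461, -0.1765, 0.1444]
orientation: [-0.002, -0.039, 0.999, 0.013]
wrist_force: [-15.5, 1.6, 16.8]
finger_gap: 0.0437
grip_force: 80.0
clock: 16.38
tcp_pos: [0.6461, -0.1764, 0.1443]
orientation: [-0.002, -0.039, 0.999, 0.013]
wrist_force: [-18.0, 2.8, 25.1]
finger_gap: 0.0435
grip_force: 80.9
turn -0.1, tool shift after turn [-0.9 -0.5  3.3] mm
[0.88099303 2.91562049 0.02111703]
60 [] [] 0
100 [200] [395] 73
150 [200] [398] 172
200 [200] [401] 169
250 [200] [404] 205
300 [200] [406] 197
```

```bash
python3 -m jog '[[0.4,0.0015,0,-0.0026,0],[0.4,0.0035,0,0.002,0],[0.4,0.0035,0,0.002,0],[0.4,0.0035,0,0.002,0],[0.4,0,0,0,0]]'
cat >> h.py <<'E'
def rep():
    v=np.load("cr.npy");s=st();Q=Rc(v[0]).T;print("cradle tcp mm",(1e3*Q@(s["tcp_pos"]-v[1:])).round(1),"F",(Q@s["wrist_force"]).round(1),"M",(Q@s["ft_torque"]).round(2))
E
python3 -c "from h import *;rep()"
python3 -m jog '[[0.4,0.0035,0,0.002,0],[0.4,0.0035,0,0.002,0],[0.4,0,0,0,0]]'
python3 -c "from h import *;rep()"
```

```text
clock: 16.95
tcp_pos: [0.6411, -0.1769, 0.1416]
orientation: [0.006, -0.04, 0.999, 0.013]
wrist_force: [2.6, 5.3, 16.7]
finger_gap: 0.0435
grip_force: 79.5
cradle tcp mm [116.2   0.3   3.5] F [10.9  5.  13. ] M [ 1.05 -1.04 -0.91]
clock: 17.2
tcp_pos: [0.6344, -0.1774, 0.1377]
orientation: [0.006, -0.04, 0.999, 0.013]
wrist_force: [2.8, 6.5, 17.5]
finger_gap: 0.0435
grip_force: 79.6
cradle tcp mm [108.4   0.4   3.5] F [11.6  6.3 13.4] M [ 1.16 -1.1  -0.87]
```

```bash
python3 -m jog '[[0.4,0.0005,0.001,-0.0009,0],[0.4,0.0035,0,0.002,0],[0.4,0.0035,0,0.002,0],[0.4,0,0,0,0]]'
python3 -c "from h import *;rep()"
python3 -m jog '[[0.4,0.0017,0,0.001,0],[0.4,0.0017,0,0.001,0],[0.4,0.0017,0,0.001,0],[0.4,0,0,0,0]]'
python3 -c "from h import *;rep()"
```

```text
clock: 17.53
tcp_pos: [0.6254, -0.1779, 0.1326]
orientation: [0.004, -0.04, 0.999, 0.012]
wrist_force: [2.3, 2.1, 9.6]
finger_gap: 0.0439
grip_force: 79.0
cradle tcp mm [97.9  0.6  3.5] F [6.9 1.9 7.1] M [ 0.31 -0.93 -0.34]
clock: 17.87
tcp_pos: [0.6209, -0.1782, 0.1299]
orientation: [0.004, -0.04, 0.999, 0.012]
wrist_force: [2.8, 2.4, 11.1]
finger_gap: 0.044
grip_force: 79.0
cradle tcp mm [92.8  0.6  3.5] F [8.1 2.2 8.1] M [ 0.42 -1.05 -0.52]
```

```bash
for i in 1; do python3 -m jog '[[0.4,0.0017,0,0.001,0],[0.4,0.0017,0,0.001,0],[0.4,0,0,0,0]]' >/dev/null; done; python3 -c "from h import *;rep()"
python3 -m jog '[[0.4,0.0017,0,0.001,0],[0.4,0.0017,0,0.001,0],[0.4,0,0,0,0]]' >/dev/null;  python3 -c "from h import *;rep()"
```

```text
cradle tcp mm [92.4  0.5  3.5] F [15.5  4.5  8. ] M [ 0.79 -2.11 -0.91]
cradle tcp mm [92.4  0.5  3.5] F [23.4  5.7  7.6] M [ 1.23 -3.38 -1.29]
```

```bash
python3 -m jog '[[0.4,-0.0017,0.001,-0.001,0],[0,0,0,0,0],[-0.5,0,0,0,0],[-1,0,0,0,0],[-1,0,0,0,0]]'
python3 -m jog '[[-1,0,0,-0.02,0],[-1,0,0,-0.03,0],[-1,0,0,-0.03,0],[-1,0,0,-0.03,0],[-1,0,0,0,0]]'
python3 - <<'E'
from h import *
rep();v=np.load("cr.npy")
w=shot("wrist","w9.png");shot("side","s9.png");shot("scene","c9.png");im=w["img"].astype(int)
print(proj(w,cra(v,[[0,0,0],[0,.023,0],[0,-.023,0],[0,0,.023],[0,.043,.038],[0,-.043,.038],[0.03,0,.023],[-.056,-.066,.091]])).round(0).tolist())
for x in (300,320,335): print(x,[int(im[y,x].sum()) for y in range(0,140,3)])
H=np.array([.4642,-.2572,.1134]);print(togo(H+[0,0,.12],v[0]+np.pi))
E
```

```text
clock: 18.78
tcp_pos: [0.6111, -0.177, 0.1224]
orientation: [-0.002, -0.04, 0.999, 0.013]
wrist_force: [0.5, -0.2, -1.0]
finger_gap: 0.0779
grip_force: 0.0
clock: 19.2
tcp_pos: [0.6136, -0.1812, 0.2384]
orientation: [0.002, -0.039, 0.999, 0.012]
wrist_force: [1.2, -0.1, 1.3]
finger_gap: 0.0855
grip_force: 0.0
cradle tcp mm [140.5  -1.8 101.2] F [ 1.6 -0.2  0.5] M [-0.03 -0.04  0.04]
[[316.0, 129.0], [347.0, 129.0], [286.0, 129.0], [317.0, 113.0], [382.0, 101.0], [252.0, 101.0], [317.0, 153.0], [199.0, -42.0]]
300 [400, 425, 435, 452, 444, 431, 438, 441, 425, 429, 443, 418, 423, 418, 455, 450, 443, 437, 436, 435, 441, 453, 445, 434, 424, 433, 428, 413, 422, 435, 426, 482, 478, 505, 411, 272, 274, 281, 276, 402, 378, 380, 380, 381, 383, 382, 384]
320 [311, 305, 323, 331, 335, 331, 324, 329, 327, 323, 326, 323, 319, 312, 326, 337, 330, 333, 322, 437, 437, 444, 445, 440, 433, 434, 430, 418, 410, 434, 437, 487, 477, 501, 412, 271, 273, 277, 358, 497, 495, 495, 494, 495, 496, 497, 498]
335 [314, 306, 310, 318, 337, 332, 325, 329, 332, 321, 322, 333, 315, 318, 305, 307, 334, 333, 333, 327, 326, 325, 446, 445, 432, 431, 438, 420, 413, 395, 432, 490, 477, 501, 443, 271, 272, 278, 276, 534, 500, 502, 501, 500, 500, 500, 502]
turn -0.0, tool shift after turn [152.9 -65.2  -3.1] mm
```

```bash
python3 -m jog '[[-1,0.03,-0.013,0,0],[-1,0.03,-0.013,0,0],[-1,0.03,-0.013,0,0],[-1,0.03,-0.013,0,0],[-1,0.033,-0.013,0,0]]'
python3 -m jog '[[-1,0,0,0,0],[-1,0,0,0,0]]'
python3 - <<'E'
from h import *
v=np.load("cr.npy");H=np.array([.4642,-.2572,.1134]);print(togo(H,v[0]+np.pi))
w=shot("wrist","w10.png");g=w["img"].max(2); m=(g<45).astype(np.uint8); m[300:]=0
n,l,s,ce=cv2.connectedComponentsWithStats(m)
print([(s[k].tolist(),ce[k].round(0).tolist()) for k in range(1,n) if s[k,4]>300])
Hc=Rc(v[0]).T@(H+[0,0,.008]-v[1:]); print(Hc,proj(w,cra(v,[Hc+[0,0,.013],Hc-[0,0,.005]])).round(0).tolist())
E
```

```text
clock: 19.77
tcp_pos: [0.4623, -0.2564, 0.2285]
orientation: [-0.003, -0.04, 0.999, 0.015]
wrist_force: [0.5, -0.6, 0.4]
finger_gap: 0.0853
grip_force: 0.0
clock: 19.93
tcp_pos: [0.4621, -0.2569, 0.2292]
orientation: [-0.003, -0.038, 0.999, 0.015]
wrist_force: [0.8, 0.9, 0.0]
finger_gap: 0.0858
grip_force: 0.0
turn -0.2, tool shift after turn [ -2.6  -3.9 115.7] mm
[([292, 216, 42, 45, 1378], [312.0, 237.0])]
[-0.05221328 -0.06567145  0.07732413] [[314.0, 239.0], [314.0, 244.0]]
```

```bash
python3 -m jog '[[-1,-0.0015,-0.002,0.035,0],[-1,-0.001,-0.002,0.035,0],[-1,0,0,0.025,0],[-1,0,0,0.015,0],[-1,0,0,0.004,0]]'
python3 -m jog '[[-1,0,0,0,0],[0,0,0,0,0],[0.5,0,0,0,0],[0.8,0,0,0,0],[0.8,0,0,0,0]]' 60
python3 -m jog '[[0.8,0,0,0,0],[0.8,0,0,0,0]]' 90
python3 -c "from h import *;rep()"
```

```text
clock: 20.4
tcp_pos: [0.4655, -0.2551, 0.1126]
orientation: [-0.004, -0.04, 0.999, 0.016]
wrist_force: [-0.3, 0.8, -0.2]
finger_gap: 0.0856
grip_force: 0.0
clock: 20.82
tcp_pos: [0.4676, -0.258, 0.118]
orientation: [-0.0, -0.04, 0.999, 0.013]
wrist_force: [-0.3, 0.3, -0.2]
finger_gap: 0.0383
grip_force: 0.0
clock: 20.98
tcp_pos: [0.4675, -0.2578, 0.1177]
orientation: [-0.0, -0.04, 0.999, 0.013]
wrist_force: [1.5, 1.0, 2.3]
finger_gap: 0.0236
grip_force: 87.8
cradle tcp mm [-51.2 -66.5  72.5] F [2.5 0.9 1.2] M [ 0.   -0.19 -0.  ]
```

```bash
python3 -m jog '[[0.8,0.0015,0,-0.0026,0],[0.8,0.0015,0,-0.0026,0],[0.8,0.0017,0,-0.003,0],[0.8,0,0,0,0]]' 100
python3 -c "from h import *;rep()"
python3 -m jog '[[0.8,-0.0015,0.013,-0.0008,0],[0.8,-0.0015,0.013,-0.0008,0],[0.8,-0.0043,0.012,-0.0025,0],[0.8,-0.0043,0.012,-0.0025,0],[0.8,0,0,0,0]]'
python3 -c "from h import *;rep()"
```

```text
clock: 21.32
tcp_pos: [0.4654, -0.2584, 0.1255]
orientation: [0.002, -0.04, 0.999, 0.013]
wrist_force: [13.8, 1.5, -10.0]
finger_gap: 0.0237
grip_force: 98.4
cradle tcp mm [-49.2 -66.9  80.3] F [  7.1   0.4 -15.6] M [-0.18 -2.34 -0.11]
clock: 21.73
tcp_pos: [0.4726, -0.2063, 0.1329]
orientation: [0.001, -0.041, 0.999, 0.014]
wrist_force: [9.7, -0.9, -12.2]
finger_gap: 0.0229
grip_force: 98.3
cradle tcp mm [-35.7 -15.6  81.1] F [  2.3  -1.7 -15.3] M [-0.24 -1.85  0.15]
```

```bash
python3 -m jog '[[0.8,0.001,0,-0.0017,0],[0.8,0.001,0,-0.0017,0],[0.8,0,0,0,0]]' 100
python3 -c "from h import *;rep()"
python3 -m jog '[[0.8,-0.0069,0.0104,-0.004,0],[0.8,-0.0069,0.0104,-0.004,0],[0.8,0,0,0,0]]'
python3 -c "from h import *;rep()"
```

```text
clock: 21.98
tcp_pos: [0.4702, -0.2079, 0.1359]
orientation: [0.001, -0.04, 0.999, 0.014]
wrist_force: [11.6, -0.6, -13.2]
finger_gap: 0.0234
grip_force: 98.4
cradle tcp mm [-36.4 -17.   84.9] F [  3.4  -1.6 -17.2] M [-0.3  -2.02  0.12]
clock: 22.23
tcp_pos: [0.4825, -0.1851, 0.1444]
orientation: [0.001, -0.041, 0.999, 0.014]
wrist_force: [9.2, -0.8, -13.9]
finger_gap: 0.0231
grip_force: 98.4
cradle tcp mm [-20.    4.8  85.3] F [  0.9  -1.5 -16.6] M [-0.11 -1.76  0.09]
```

```bash
python3 -m jog '[[0.8,-0.009,0.008,-0.0052,0],[0.8,-0.009,0.008,-0.0052,0],[0.8,-0.0104,0.005,-0.006,0],[0.8,-0.0104,0.005,-0.006,0],[0.8,0,0,0,0]]' 100
python3 -c "from h import *;rep()"
python3 -m jog '[[0.8,-0.0112,0.0017,-0.0065,0],[0.8,-0.0112,0.0017,-0.0065,0],[0.8,0,0,0,0]]'
python3 -c "from h import *;rep()"
```

```text
clock: 22.65
tcp_pos: [0.5192, -0.1562, 0.167]
orientation: [0.0, -0.041, 0.999, 0.015]
wrist_force: [7.2, 2.9, -13.7]
finger_gap: 0.0232
grip_force: 98.5
cradle tcp mm [25.  30.6 85.4] F [ -0.5   2.3 -15.6] M [ 0.3  -1.58 -0.06]
clock: 22.9
tcp_pos: [0.5413, -0.1514, 0.1798]
orientation: [-0.0, -0.041, 0.999, 0.015]
wrist_force: [7.4, 3.0, -13.9]
finger_gap: 0.0232
grip_force: 98.9
cradle tcp mm [50.8 33.7 85.2] F [ -0.3   2.4 -15.9] M [ 0.58 -1.66 -0.28]
```

```bash
python3 -m jog '[[0.8,-0.0026,0,-0.0015,0],[0.8,0,0,0,0]]' 100
python3 -c "from h import *;rep()"
python3 -m jog '[[0.8,-0.0026,0,-0.0015,0],[0.8,0,0,0,0]]' 100
python3 -c "from h import *;rep()"
```

```text
clock: 23.07
tcp_pos: [0.5424, -0.1513, 0.1803]
orientation: [-0.001, -0.04, 0.999, 0.016]
wrist_force: [8.0, 3.6, -14.4]
finger_gap: 0.023
grip_force: 98.9
cradle tcp mm [52.  33.7 85.1] F [ -0.1   2.9 -16.6] M [ 0.55 -1.57 -0.2 ]
clock: 23.23
tcp_pos: [0.5448, -0.1512, 0.1817]
orientation: [-0.001, -0.04, 0.999, 0.016]
wrist_force: [7.7, 3.3, -15.3]
finger_gap: 0.0232
grip_force: 99.0
cradle tcp mm [54.8 33.6 85.2] F [ -0.7   2.7 -17.2] M [ 0.51 -1.59 -0.22]
```

```bash
python3 -m jog '[[0.8,-0.0022,0,-0.0012,0],[0.8,0,0,0,0]]' 100
python3 -c "from h import *;rep()"
python3 -m jog '[[0.8,-0.0022,0,-0.0012,0],[0.8,0,0,0,0]]' 100
python3 - <<'E'
from h import *
rep();w=shot("wrist","w11.png");v=np.load("cr.npy");im=w["img"].astype(int)
zt=.031+.028
print(proj(w,cra(v,[[.055,0,zt],[.033,0,zt],[.055,-.04,zt],[.033,-.04,zt],[.033,0,zt-.01],[.044,-.066,zt]])).round(0).tolist())
u=proj(w,cra(v,[[.044,y,zt] for y in (0,-.02,-.04)])).round(0).astype(int)
for a,b in u: print(a,b,[im[y,a].tolist() for y in range(max(0,b-45),b+50,5)])
E
```

```text
clock: 23.4
tcp_pos: [0.5466, -0.1512, 0.1827]
orientation: [-0.002, -0.04, 0.999, 0.016]
wrist_force: [5.8, 2.2, -14.9]
finger_gap: 0.0231
grip_force: 98.9
cradle tcp mm [56.8 33.5 85.1] F [ -2.3   1.7 -15.9] M [ 0.46 -1.46 -0.16]
clock: 23.57
tcp_pos: [0.5475, -0.1511, 0.1833]
orientation: [-0.003, -0.04, 0.999, 0.015]
wrist_force: [3.9, 1.5, -16.8]
finger_gap: 0.0229
grip_force: 98.7
cradle tcp mm [57.9 33.5 85.2] F [ -4.9   1.2 -16.5] M [ 0.35 -0.99 -0.05]
[[249.0, 317.0], [250.0, 272.0], [165.0, 318.0], [168.0, 273.0], [253.0, 274.0], [113.0, 296.0]]
249 294 [[157, 161, 161], [155, 161, 161], [157, 162, 162], [191, 192, 202], [156, 157, 165], [156, 157, 164], [156, 157, 164], [113, 114, 119], [141, 142, 148], [164, 165, 173], [157, 158, 166], [161, 162, 170], [168, 168, 177], [161, 163, 169], [167, 169, 176], [178, 177, 187], [84, 85, 89], [24, 28, 29], [33, 36, 37]]
208 295 [[108, 115, 117], [110, 116, 119], [110, 117, 118], [110, 117, 121], [56, 60, 61], [67, 69, 70], [63, 67, 68], [139, 140, 146], [164, 164, 171], [157, 158, 166], [158, 158, 167], [164, 163, 171], [159, 161, 169], [163, 166, 174], [170, 170, 179], [151, 152, 159], [60, 63, 64], [67, 70, 73], [62, 65, 66]]
167 295 [[107, 114, 116], [108, 115, 118], [111, 118, 121], [108, 115, 118], [113, 117, 117], [113, 116, 116], [106, 110, 110], [175, 176, 185], [161, 161, 170], [156, 155, 164], [161, 162, 170], [164, 164, 172], [160, 161, 168], [169, 169, 178], [165, 166, 174], [125, 126, 133], [175, 180, 179], [182, 188, 187], [80, 86, 86]]
```

```bash
python3 -m jog '[[0.8,0.0017,0,0.001,0],[0.8,-0.001,0,0.0017,0],[0.8,-0.001,0,0.0017,0],[0.8,-0.001,0,0.0017,0],[0.8,0,0,0,0]]' 100
python3 -c "from h import *;rep()"
python3 -m jog '[[0.8,-0.001,0,0.0017,0],[0.8,-0.001,0,0.0017,0],[0.8,-0.001,0,0.0017,0],[0.8,0,0,0,0]]' 100
python3 -c "from h import *;rep()"
```

```text
clock: 24.03
tcp_pos: [0.5494, -0.1509, 0.1785]
orientation: [-0.002, -0.04, 0.999, 0.015]
wrist_force: [4.8, 3.7, -14.6]
finger_gap: 0.023
grip_force: 98.8
cradle tcp mm [57.2 33.5 80.1] F [ -2.9   3.3 -15.2] M [ 0.58 -1.14 -0.21]
clock: 24.37
tcp_pos: [0.5522, -0.1506, 0.1736]
orientation: [-0.002, -0.04, 0.999, 0.015]
wrist_force: [4.6, 4.2, -13.3]
finger_gap: 0.0231
grip_force: 98.8
cradle tcp mm [57.2 33.6 74.4] F [ -2.4   3.9 -14. ] M [ 0.63 -1.06 -0.29]
```

```bash
python3 -m jog '[[0.8,-0.001,0,0.0017,0],[0.8,-0.001,0,0.0017,0],[0.8,-0.001,0,0.0017,0],[0.8,0,0,0,0]]' 100
python3 -c "from h import *;rep()"
python3 -m jog '[[0.8,-0.001,0,0.0017,0],[0.8,-0.0007,0,0.0012,0],[0.8,-0.0007,0,0.0012,0],[0.8,0,0,0,0]]' 100
python3 -c "from h import *;rep()"
```

```text
clock: 24.7
tcp_pos: [0.555, -0.1502, 0.1688]
orientation: [-0.002, -0.04, 0.999, 0.015]
wrist_force: [3.1, 3.9, -12.3]
finger_gap: 0.0226
grip_force: 98.7
cradle tcp mm [57.3 33.8 68.9] F [ -3.2   3.6 -12.4] M [ 0.73 -0.81 -0.25]
clock: 25.03
tcp_pos: [0.5573, -0.1499, 0.1652]
orientation: [-0.002, -0.04, 0.999, 0.015]
wrist_force: [2.7, 4.3, -10.3]
finger_gap: 0.0233
grip_force: 98.6
cradle tcp mm [57.4 33.9 64.6] F [ -2.5   4.1 -10.4] M [ 0.73 -0.58 -0.39]
```

```bash
python3 -m jog '[[0.8,-0.0007,0,0.0012,0],[0.8,0,0,0,0]]' 100 >/dev/null
python3 -c "from h import *;rep()"
python3 -m jog '[[0.8,-0.0007,0,0.0012,0],[0.8,0,0,0,0]]' 100 >/dev/null
python3 -c "from h import *;rep()"
```

```text
cradle tcp mm [57.5 33.8 63.4] F [-2.1  4.7 -9.9] M [ 0.94 -0.49 -0.49]
cradle tcp mm [57.5 33.9 63.1] F [-3.1  5.5 -3.5] M [ 1.02  0.2  -0.58]
```

```bash
python3 -m jog '[[0.8,0,0.001,0.0008,0],[0.8,0,0,0,0]]' 100 >/dev/null
python3 -c "from h import *;rep()"
python3 -m jog '[[0.3,0,0,0,0],[0,0,0,0,0],[-0.5,0,0,0,0],[-1,0,0,0,0],[-1,0,0,0,0]]' 40
python3 -m jog '[[-1,0,0,-0.02,0],[-1,0,0,-0.035,0],[-1,0,0,-0.035,0],[-1,0.03,0,-0.02,0],[-1,0.03,0,0,0]]'
python3 -m jog '[[-1,0.02,0,0,0],[-1,0,0,0,0],[-1,0,0,0,0]]'
python3 - <<'E'
from h import *
v=np.load("cr.npy");w=shot("wrist","w12.png");a=shot("side","s12.png");c=shot("scene","c12.png")
g=w["img"].max(2); m=(g<45).astype(np.uint8); m[330:]=0
n,l,s,ce=cv2.connectedComponentsWithStats(m)
print([(s[k].tolist(),ce[k].round(0).tolist()) for k in range(1,n) if s[k,4]>300])
for L in (.0,.008,.02): print(L,proj(w,cra(v,[[.044,.034,.071+L],[.033,0,.031+L],[.055,-.04,.031+L]])).round(0).tolist())
im=w["img"].astype(int)
for x in (215,240,265,290): print(x,[int(im[y,x].sum()/3) for y in range(160,340,4)])
E
```

```text
cradle tcp mm [57.5 34.1 62.8] F [-2.8  2.8  3.1] M [ 0.79  0.78 -0.36]
clock: 25.95
tcp_pos: [0.5597, -0.1504, 0.1633]
orientation: [-0.001, -0.039, 0.999, 0.013]
wrist_force: [-0.3, -0.8, -0.3]
finger_gap: 0.0767
grip_force: 0.0
clock: 26.37
tcp_pos: [0.5025, -0.1591, 0.2777]
orientation: [0.003, -0.04, 0.999, 0.011]
wrist_force: [-0.2, -0.2, 1.2]
finger_gap: 0.0857
grip_force: 0.0
clock: 26.62
tcp_pos: [0.4796, -0.1595, 0.2737]
orientation: [-0.001, -0.039, 0.999, 0.013]
wrist_force: [-0.5, -1.1, -0.5]
finger_gap: 0.0855
grip_force: 0.0
[([190, 305, 24, 25, 373], [204.0, 320.0]), ([422, 305, 24, 25, 383], [432.0, 319.0]), ([303, 312, 37, 18, 383], [321.0, 320.0])]
0.0 [[320.0, 318.0], [279.0, 305.0], [232.0, 332.0]]
0.008 [[320.0, 318.0], [278.0, 305.0], [230.0, 332.0]]
0.02 [[321.0, 319.0], [277.0, 304.0], [227.0, 333.0]]
215 [146, 142, 142, 147, 158, 150, 143, 146, 155, 146, 147, 148, 149, 144, 38, 76, 78, 77, 77, 76, 57, 59, 60, 59, 60, 60, 87, 105, 103, 104, 107, 106, 106, 108, 142, 89, 205, 202, 206, 213, 206, 224, 221, 237, 131]
240 [147, 140, 145, 141, 154, 155, 145, 145, 151, 148, 141, 149, 137, 143, 149, 156, 141, 154, 142, 150, 155, 109, 107, 101, 111, 179, 166, 167, 90, 106, 105, 105, 106, 109, 63, 61, 62, 67, 164, 202, 187, 177, 174, 184, 159]
265 [143, 148, 142, 142, 140, 152, 148, 145, 145, 150, 144, 145, 140, 144, 144, 156, 147, 152, 144, 147, 152, 147, 144, 107, 101, 170, 167, 168, 133, 116, 116, 116, 118, 115, 137, 136, 136, 139, 91, 156, 142, 128, 173, 183, 172]
290 [109, 109, 107, 110, 106, 107, 111, 110, 148, 149, 147, 144, 141, 138, 147, 151, 156, 145, 149, 141, 146, 150, 134, 105, 107, 174, 168, 148, 172, 175, 175, 175, 177, 178, 218, 221, 147, 148, 45, 146, 153, 153, 159, 145, 182]
```

```bash
python3 - <<'E'
from h import *
v=np.load("cr.npy");w=load("w12.png");im=w["img"].astype(int)
print(proj(w,cra(v,[[-.008,0,.038],[0,0,.038],[0,0,.023],[.005,0,.023],[.033,0,.023],[.033,0,.039]])).round(1).tolist())
u=int(proj(w,cra(v,[0,0,.038]))[0,0]); print(u,[int(im[y,u].sum()/3) for y in range(250,330,2)])
E
```

```text
[[278.8, 256.7], [278.7, 265.8], [280.1, 267.9], [280.1, 273.4], [279.9, 305.0], [278.4, 304.7]]
278 [136, 115, 120, 120, 120, 172, 165, 167, 176, 156, 114, 160, 160, 160, 162, 162, 162, 162, 162, 162, 163, 162, 171, 201, 147, 155, 156, 155, 155, 156, 155, 42, 134, 153, 156, 149, 150, 141, 142, 142]
```

The plate edge is followed at once by the tube's shoulder, the bar is square across it and clamped, and the gripper is clear. Handing in.

```bash
python3 -c "
from workcell import env
print(env.hand_in())"
```

```text
the job is handed in; nothing more can be done
None
```

I loaded the round-neck barrel with its shoulder against the end plate, swung the clamp bar back square, lowered it under control onto the barrel and let go. I handed in at about 27 s on the robot's clock and touched nothing else on the bench, but the judge's result was not shown.

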